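# Fit the beaker insert into the dry-bath heater, cup up

## Robot

A 6-joint arm with a two-finger parallel gripper is mounted at the origin on the work surface. World frame = base frame: x ahead of the robot, y to its left, z up, the work surface at z = 0. Lengths are in m, angles in rad, forces in N, time in s.
With the tool pointing down it reaches from about 0.25 to 0.8 m from the base axis. Payload 8.5 kg.
Tool frame: the origin (TCP) lies at the very end of the fingers, on their centre line; the grasp point (between the pads) lies 19 mm behind it (robot.grasp_offset is the distance from the TCP to the grasp point, in m); z points along the fingers, y is the direction in which the jaws open and shut (so a half turn about z gives the same grasp; the last joint's range is limited). The gripper opens to 85 mm and grips with 20 to 120 N. Pads are 22 mm wide; open, the fingers measure 114 mm over their backs; the gripper's body (76 mm by 85 mm) begins 54 mm behind the grasp point. The pads swing forward as they close: fully open they stand 13 mm farther back than shut.
Start: joints at [0, 0.238, -0.013, 1.319, 0, 1.571], TCP at [0.525, -0, 0.231] pointing down, gripper open.
Joint ranges: [-2.66, 2.66], [-1.03, 1.9], [-1.14, 1.46], [-1.82, 2.27], [-1.45, 1.34], [-3.14, 3.14]. Speed limits (rad/s): [2.22, 2.22, 2.79, 3.14, 3.14, 3.14].

## Interface

Orientations are given as a rotation vector (axis times angle).
In Python, from plant import robot gives the robot as it stands.
- The arm moves only by the tool servo_tool, never from a script. Its argument "series" is a list of rows, each a list of 2 entries, a list of its own where there are three numbers: the shift along the tool's x, y, z in mm, then the turn, a rotation vector about the tool's x, y, z in rad. A call has 1 to 20 rows; each row shifts and turns the pose as measured when the row begins, along the tool's axes as they then stand; what a row does not reach is not made up. A row lasts 1/12 s, in which the tool goes at most 41.7 mm and 7.16 degrees, less where a joint would pass 70% of its speed; a pose out of reach is approached as far as the arm can. A call is refused whole if a number of a shift passes 41.7 or a number of a turn 0.125, either way. A call with a gripper value outside its range is refused whole. "hand" is the closure, from 0 (fully open) to 1 (shut), set as the call begins (left out, the last holds). The fingers move at their own pace and stop on an object; "grip_force" is the grip in N (left out, the last holds). Time passes only in rows, so rows that do not move let the fingers close. It gives the time, the measured TCP pose, the force and the opening at its end, in the units of the state.
- robot.observe(): the state, without advancing time (a new reading comes with each control period).
- robot.capture(name): name is "scene" or "side" or "wrist"; returns a dict with "img" (420x560x3 uint8, red, green, blue), "range_z" (420x560 float32, m along the optical axis (not along the pixel's ray), 0 where there is no reading), "fovy" (degrees; the focal length in pixels is half the picture's height over the tangent of half this angle, whatever the lens; pixels are square), "cx", "cy" (the principal point, pixels), "rvec" (rotation vector, rad) and "tvec" (3), from world to camera coordinates, as OpenCV has them. Camera axes: x right, y down, z forward; pixel columns grow to the right and rows downward; lengths in m; the calibration is good to about 2 mm. A picture is of the moment at which its call begins.
- robot.sign_off(): hands the job in, once; it reports no verdict.
Trained networks look in the newest picture that a camera, given by its name, has taken for a name from the list of things; names that differ only in an ending like _2 or _b are one class to them, and where a whole thing is asked for, a point or a joint stands for the part that bears it (a point fixed in the world has none). Each returns a list of dicts, best first, with "p" (0 to 1); they miss things now and then, are a little off and sometimes report something else, mostly with a low value. They report only what shows in the picture. A call takes as long as a camera call. They do not tell look-alikes from the thing itself.
- robot.cut_out(camera, thing): "mask" (420x560 bool, what is visible of it).
- robot.spot_point(camera, thing): "xyz" ([x, y, z] in m, in world coordinates, good to about 4 mm: a listed point, or the origin of a listed thing).
The state is a dict: "time_s": time; "q": joint angles; "qd": joint speeds; "joint_torque": joint torques, N m; "ee_pos": TCP position; "tcp_rot": TCP orientation; "wrist_force": force on the tool from outside, world axes, zero at the start; "torque": the same for the moment, N m; "grip_width": finger opening in m.
Only numpy, scipy, OpenCV 4.12 (cv2) and the standard library are available. Lean on these libraries where they do the work, as an engineer would, in place of code of your own. Each camera call takes 0.05 s, during which the arm holds its last target. There are 200 camera calls.

## Task

Get the dry-bath heater ready for a small beaker: take the aluminium beaker insert that already stands cup side up, lower it foot first into the round well of the heater before letting go, and leave it standing fully home and upright with its cup facing up. Leave the other two inserts, the one lying cup down and the one with the ring of small tube holes, where they are.

Things in the scene. Friction and masses are not known exactly. Their poses are not given: they have to be found in the camera images.
- insert: The beaker insert to fit: loose grey aluminium, 40 mm high, 0.2 kg, standing cup up. Below, a round foot d 48 mm, 20 mm high; above it a round collar d 60 mm (height 20 to 40 mm) with an open cup 50 mm wide, 16 mm deep, dark-floored. Origin: centre of the foot's underside; z up through the cup. Grip across the collar, fingertips above its lower edge: seated, that edge is 2 mm over the heater block.
- well (a point): Centre of the mouth of the heater's round well, in the flat top of its 100 mm square aluminium block, 85 mm above the bench; z up, x and y along the heater's sides. The well is a funnel: 66 mm wide at the mouth, 54 mm from 12 mm depth to its flat floor at 18 mm, where the foot stands when seated. The fixed heater is a cream metal box 150 x 200 x 65 mm, the block at its centre.
- spare: A second, identical beaker insert, loose, lying cup DOWN on the bench: 60 mm collar below, 48 mm foot pointing up, 40 mm high. Origin: centre of its underside; z up. Stays where it is.
- tube_insert: A tube insert, loose, same outside shape and height as the beaker insert (48 mm foot below, 60 mm collar above), but its flat top has a ring of five dark 13 mm holes instead of a cup. Origin: centre of its underside; z up. Stays where it is.
Things that resemble listed ones, but are neither listed nor needed, are in the scene too. What is shaped like the insert but orange is not meant.

How it is judged:
By the outcome, as a careful person would: the job done as asked, in the order asked, and still so for the second after the job is handed in, with the robot touching nothing.
It also fails if it takes over 32 s, if anything falls off the work surface, if the arm or the gripper's body presses on something with over 40 N, if the wrist force passes 120 N, or if a joint passes its speed limit or range.

## Working session

There is one attempt and no reset: what is moved stays moved. The work goes in short steps, Python scripts to look and compute and a tool call to move; the robot and the scene stay as the last step left them, time stands still between calls to the robot, and variables do not carry over. Pictures are saved under pics/ and viewed, about 8 in all and at most 12, crops included, and the job is handed in when it is done.

Besides the shell and the picture viewer there is one more tool, called after "Request:" in YAML: its name, and indented under it one key for each argument. servo_tool: Moves the arm, as the interface text tells. Its arguments: {"type":"object","properties":{"series":{"type":"array","items":{"type":"array"}},"hand":{"type":"number"},"grip_force":{"type":"number"}},"required":["series"]}

```bash
mkdir -p pics; cat > h.py <<'E'
import numpy as np, cv2
from plant import robot
from scipy.spatial.transform import Rotation as R
def cloud(c):
    d=c["range_z"]; h,w=d.shape; f=h/2/np.tan(np.radians(c["fovy"])/2)
    v,u=np.mgrid[:h,:w]; P=np.stack([(u-c["cx"])/f*d,(v-c["cy"])/f*d,d],-1)
    Rm=R.from_rotvec(np.ravel(c["rvec"])).as_matrix()
    W=(P-np.ravel(c["tvec"]))@Rm; W[d==0]=np.nan
    return W
def save(c,n): cv2.imwrite("pics/"+n,c["img"][...,::-1])
E
python3 - <<'E'
from h import *
for n in ["scene","side"]:
    c=robot.capture(n); save(c,n+"0.png"); np.savez(n+".npz",W=cloud(c))
    for t in ["insert","well","spare","tube_insert"]:
        print(n,t,[(round(float(r["p"]),2),np.round(r["xyz"],3).tolist()) for r in robot.spot_point(n,t)])
E
```

```text
scene insert [(0.64, [0.479, -0.118, 0.001]), (0.61, [0.42, -0.212, 0.0])]
scene well [(0.74, [0.561, 0.254, 0.086])]
scene spare [(0.85, [0.546, -0.315, -0.002]), (0.31, [0.476, -0.121, 0.003])]
scene tube_insert [(0.82, [0.639, -0.104, -0.001])]
side insert [(0.59, [0.478, -0.12, 0.001]), (0.57, [0.423, -0.208, 0.003])]
side well [(0.79, [0.561, 0.255, 0.085])]
side spare [(0.85, [0.541, -0.317, 0.002])]
side tube_insert [(0.84, [0.642, -0.102, -0.001])]
```

View pics/scene0.png

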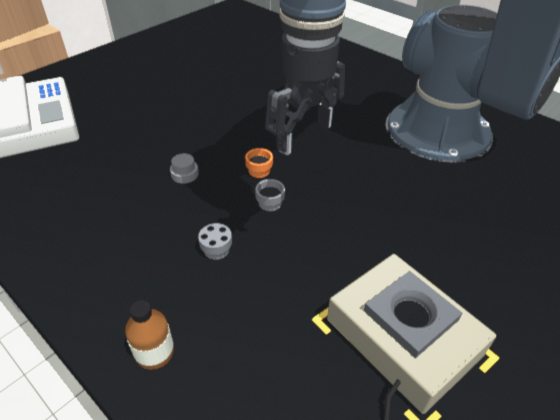

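View pics/side0.png

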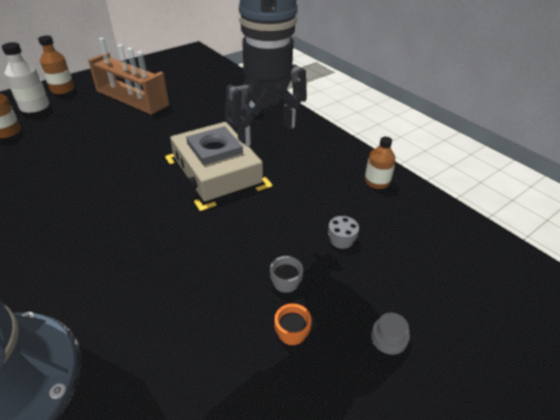

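The scene view shows the grey cup-up insert at about (270,193), the orange look-alike at (259,160), the spare at (184,168), the tube insert at (215,240) and the well at (412,313). The side view agrees, with the insert at (286,272). I'll refine the positions from depth.

```bash
python3 - <<'E'
from h import *
from scipy.optimize import least_squares
def fit(p,r):
    s=least_squares(lambda c:np.hypot(*(p-c).T)-r,p.mean(0),loss="soft_l1",f_scale=.001); return s.x
for n in ["scene","side"]:
    W=np.load(n+".npz")["W"]; 
    m=(np.hypot(W[...,0]-.479,W[...,1]+.119)<.045)
    top=m&(W[...,2]>.037)&(W[...,2]<.045); p=W[top]
    print(n,"insert rim",len(p),np.round(fit(p[:,:2],.0275),4),p[:,2].mean(), "z max",np.nanmax(W[m][:,2]))
    b=(np.hypot(W[...,0]-.561,W[...,1]-.254)<.08)&(W[...,2]>.080)&(W[...,2]<.09)
    q=W[b]; r=cv2.minAreaRect((q[:,:2]*1000).astype(np.float32)); print("block",len(q),r,q[:,2].mean())
s=robot.observe(); print(s["time_s"],s["ee_pos"],R.from_rotvec(s["tcp_rot"]).as_matrix().round(3),s["grip_width"])
E
```

```text
scene insert rim 179 [ 0.4805 -0.1165] 0.03959897817517187 z max 0.04268055688468455
block 2972 ((560.3055419921875, 252.16903686523438), (101.12876892089844, 102.7992172241211), 81.61690521240234) 0.08455390951965243
side insert rim 221 [ 0.4771 -0.1194] 0.03897494197388851 z max 0.04219029807697089
block 821 ((559.4146728515625, 250.63189697265625), (107.99629211425781, 102.43728637695312), 81.31727600097656) 0.08363907365126934
0.5 [ 5.24960854e-01 -1.33461232e-05  2.31253432e-01] [[-0.  1. -0.]
 [ 1.  0. -0.]
 [-0. -0. -1.]] 0.08561491517252334
```

Request:
servo_tool:
  series:
    - [[-24,-9,15],[0,0,0]]
    - [[-24,-9,15],[0,0,0]]
    - [[-24,-9,15],[0,0,0]]
    - [[-24,-9,15],[0,0,0]]
    - [[-22,-10,15],[0,0,0]]
    - [[0,0,0],[0,0,0]]
    - [[0,0,0],[0,0,0]]
  hand: 0

```text
time_s: 1.08
ee_pos: [0.4787, -0.1215, 0.1538]
tcp_rot: [2.216, 2.223, 0.005]
wrist_force: [0.1, -0.1, -0.1]
grip_width: 0.0854
```

```bash
cat > ins.py <<'E'
from h import *
from scipy.optimize import least_squares
import sys
c=robot.capture("wrist"); save(c,sys.argv[1]); W=cloud(c)
m=(np.hypot(W[...,0]-.479,W[...,1]+.118)<.045)&(W[...,2]>.036)&(W[...,2]<.046); p=W[m]
s=least_squares(lambda a:np.hypot(*(p[:,:2]-a).T)-.0275,[.479,-.118],loss="soft_l1",f_scale=.001)
print(len(p),s.x,p[:,2].mean(),cv2.minEnclosingCircle((p[:,:2]*1000).astype(np.float32)))
print([(r["p"],r["xyz"]) for r in robot.spot_point("wrist","insert")])
o=robot.observe(); print(o["time_s"],o["ee_pos"],o["tcp_rot"])
E
python3 ins.py w1.png
```

```text
1044 [ 0.4794485  -0.11833367] 0.03962312698923558 ((479.53997802734375, -118.73773193359375), 29.906780242919922)
[(0.89, [0.4199, -0.2076, 0.0025]), (0.83, [0.4764, -0.1199, 0.0015])]
1.1833 [ 0.47928608 -0.12070942  0.15420651] [2.21419201 2.22457045 0.00526228]
```

View pics/w1.png

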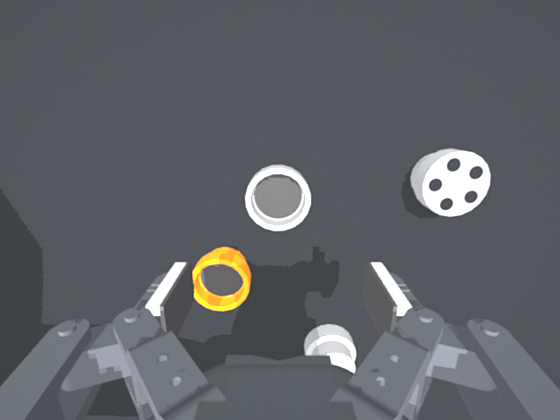

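The wrist view shows the grey cup at (278,198), almost under the tool. The orange one is at (222,280), outside the finger path. Descending.

Request:
servo_tool:
  series:
    - [[2,0,25],[0,0,0]]
    - [[0,0,25],[0,0,0]]
    - [[0,0,25],[0,0,0]]
    - [[0,0,25],[0,0,0]]
    - [[0,0,15],[0,0,0]]
    - [[0,0,0],[0,0,0]]
    - [[0,0,0],[0,0,0]]
    - [[0,0,0],[0,0,0]]

```text
time_s: 1.85
ee_pos: [0.4898, -0.1135, 0.0421]
tcp_rot: [2.196, 2.226, 0.019]
wrist_force: [-0.7, -0.0, -0.1]
grip_width: 0.0852
```

```bash
cat > d.py <<'E'
from h import *
import sys
t=np.array([float(a) for a in sys.argv[1:4]]); o=robot.observe()
Rm=R.from_rotvec(o["tcp_rot"]); G=R.from_matrix([[0,1,0],[1,0,0],[0,0,-1]])
print(o["time_s"],o["ee_pos"].round(4) if hasattr(o["ee_pos"],"round") else o["ee_pos"],"shift mm",Rm.inv().apply(t-o["ee_pos"])*1000,"turn",(Rm.inv()*G).as_rotvec(),"F",o["wrist_force"],"w",o["grip_width"])
E
python3 d.py .4795 -.1187 .042
```

```text
1.85 [ 0.4898 -0.1135  0.0421] shift mm [ -5.0918373  -10.41540721  -0.12672858] turn [0.01893127 0.00163132 0.01368512] F [-0.7013172  -0.03629962 -0.10555061] w 0.08523967337511329
```

Request:
servo_tool:
  series:
    - [[-5,-10,0],[0.019,0.002,0.014]]
    - [[0,0,0],[0,0,0]]
    - [[0,0,0],[0,0,0]]

```text
time_s: 2.1
ee_pos: [0.4815, -0.1188, 0.0452]
tcp_rot: [2.22, 2.219, 0.003]
wrist_force: [0.2, -0.1, 0.2]
grip_width: 0.085
```

```bash
python3 d.py .4795 -.1187 .022; python3 ins.py w2.png
```

```text
2.1 [ 0.4815 -0.1188  0.0452] shift mm [ 0.15293267 -2.07209317 23.23546396] turn [ 0.00297108  0.0006213  -0.0003713 ] F [ 0.1956148  -0.08308594  0.22540413] w 0.0850360422597784
2779 [ 0.47928053 -0.11782746] 0.03943106778215888 ((479.19921875, -118.69127655029297), 29.997167587280273)
[(0.67, [0.4768, -0.1192, -0.0024]), (0.56, [0.4202, -0.2111, 0.0046])]
2.2 [ 0.48134146 -0.11881518  0.04498146] [2.22006243 2.21942481 0.00242087]
```

Request:
servo_tool:
  series:
    - [[0,-2,8],[0,0,0]]
    - [[0,-1,8],[0,0,0]]
    - [[0,-1,7],[0,0,0]]
    - [[0,0,0],[0,0,0]]
    - [[0,0,0],[0,0,0]]

```text
time_s: 2.62
ee_pos: [0.477, -0.1191, 0.0198]
tcp_rot: [2.22, 2.218, 0.003]
wrist_force: [0.1, -0.0, 0.3]
grip_width: 0.0854
```

```bash
python3 d.py .4795 -.1185 .022
```

```text
2.6167 [ 0.477  -0.1191  0.0198] shift mm [ 0.62712307  2.5244219  -2.16745912] turn [ 0.00378991  0.00080772 -0.0009347 ] F [ 0.09698931 -0.0409131   0.34672618] w 0.08544890505012381
```

Request:
servo_tool:
  series:
    - [[0.5,2.5,-3],[0.004,0,0]]
    - [[0,0,0],[0,0,0]]
    - [[0,0,0],[0,0,0]]

```text
time_s: 2.87
ee_pos: [0.4793, -0.1185, 0.0226]
tcp_rot: [-2.222, -2.22, 0.003]
wrist_force: [0.4, 0.0, -0.5]
grip_width: 0.0854
```

Request:
servo_tool:
  series:
    - [[0,0,0],[0,0,0]]
    - [[0,0,0],[0,0,0]]
    - [[0,0,0],[0,0,0]]
    - [[0,0,0],[0,0,0]]
    - [[0,0,0],[0,0,0]]
    - [[0,0,0],[0,0,0]]
    - [[0,0,0],[0,0,0]]
    - [[0,0,0],[0,0,0]]
    - [[0,0,0],[0,0,0]]
    - [[0,0,0],[0,0,0]]
    - [[0,0,0],[0,0,0]]
    - [[0,0,0],[0,0,0]]
  hand: 1
  grip_force: 50

```text
time_s: 3.87
ee_pos: [0.4798, -0.1185, 0.0238]
tcp_rot: [2.222, 2.221, -0.002]
wrist_force: [-0.4, -0.7, -0.4]
grip_width: 0.0583
```

```bash
python3 d.py .4795 -.1187 .022
```

```text
3.8667 [ 0.4798 -0.1185  0.0238] shift mm [-0.24076283 -0.30972919  1.84617602] turn [-0.00072675  0.00076415 -0.0006451 ] F [-0.37066606 -0.67136388 -0.41352085] w 0.05828564890614294
```

Gripped at 58 mm. Lifting.

Request:
servo_tool:
  series:
    - [[0,0,-10],[0,0,0]]
    - [[0,0,-20],[0,0,0]]
    - [[0,0,-25],[0,0,0]]
    - [[0,0,-25],[0,0,0]]
    - [[0,0,-25],[0,0,0]]
    - [[0,0,-25],[0,0,0]]
    - [[0,0,-15],[0,0,0]]
    - [[0,0,0],[0,0,0]]
    - [[0,0,0],[0,0,0]]

```text
time_s: 4.62
ee_pos: [0.4779, -0.1179, 0.1732]
tcp_rot: [-2.219, -2.218, 0.006]
wrist_force: [-0.4, -0.1, -1.9]
grip_width: 0.058
```

```bash
python3 d.py .56 .252 .17; python3 -c "
from h import *
save(robot.capture('wrist'),'w3.png')"
```

```text
4.6167 [ 0.4779 -0.1179  0.1732] shift mm [369.91039122  81.83296823   2.87693545] turn [-0.00584153 -0.00048424 -0.00067755] F [-0.37773159 -0.06780002 -1.86602955] w 0.05797198685922337
```

View pics/w3.png

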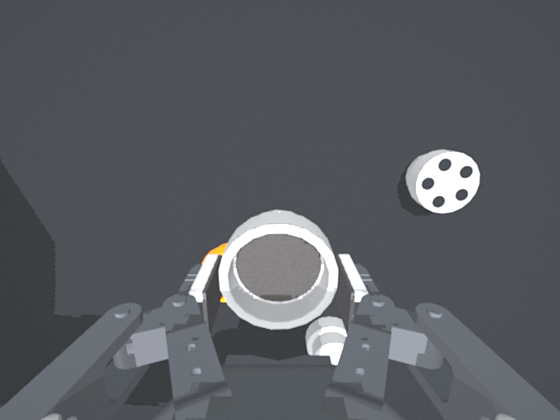

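The insert is held, with its cup at (278,265). Carrying it over the heater.

Request:
servo_tool:
  series:
    - [[25,5,0],[0,0,0]]
    - [[30,6,0],[0,0,0]]
    - [[30,6,0],[0,0,0]]
    - [[30,7,0],[0,0,0]]
    - [[30,7,0],[0,0,0]]
    - [[30,7,0],[0,0,0]]
    - [[30,7,0],[0,0,0]]
    - [[30,7,0],[0,0,0]]
    - [[30,7,0],[0,0,0]]
    - [[30,7,0],[0,0,0]]
    - [[30,6,0],[0,0,0]]
    - [[25,5,0],[0,0,0]]
    - [[0,0,0],[0,0,0]]
    - [[0,0,0],[0,0,0]]

```text
time_s: 5.83
ee_pos: [0.5491, 0.2465, 0.1454]
tcp_rot: [-2.212, -2.201, 0.048]
wrist_force: [0.4, 0.3, -1.4]
grip_width: 0.0578
```

```bash
python3 d.py .56 .252 .17; python3 - <<'E'
from h import *
for n in ["wrist","side","scene"]:
    c=robot.capture(n); save(c,n+"4.png"); W=cloud(c); o=robot.observe(); e=o["ee_pos"]
    b=(np.hypot(W[...,0]-.56,W[...,1]-.252)<.085)&(W[...,2]>.080)&(W[...,2]<.09); q=W[b]
    if len(q)>50: print(n,"block",len(q),cv2.minAreaRect((q[:,:2]*1000).astype(np.float32)))
    m=(np.hypot(W[...,0]-e[0],W[...,1]-e[1])<.033)&(W[...,2]>e[2]+.012)&(W[...,2]<e[2]+.022); p=W[m]
    if len(p)>50:
        a=np.linalg.lstsq(np.c_[p[:,:2]-e[:2],np.ones(len(p))],p[:,2],rcond=None)[0]
        print(n,"rim",len(p),cv2.minEnclosingCircle((p[:,:2]*1000).astype(np.float32)),"slope,z",a)
    print(n,[(r["p"],r["xyz"]) for t in ["well","insert"] for r in robot.spot_point(n,t)])
print(e)
E
```

```text
5.8333 [0.5491 0.2465 0.1454] shift mm [  5.4295274   9.9174114 -25.0580342] turn [-0.03672722  0.0069472  -0.0051492 ] F [ 0.37812619  0.34577499 -1.42473917] w 0.057846403306482636
wrist block 8498 ((561.9013671875, 260.17010498046875), (82.14151763916016, 100.55558013916016), 81.6869125366211)
wrist rim 4033 ((549.0223999023438, 246.33604431152344), 32.88661575317383) slope,z [-0.0244923  -0.00110706  0.16096451]
wrist [(0.61, [0.5595, 0.2456, 0.0848]), (0.77, [0.5481, 0.2472, 0.1224])]
side block 736 ((558.854736328125, 250.61648559570312), (105.17378234863281, 101.68887329101562), 81.83528137207031)
side rim 133 ((549.7394409179688, 243.01602172851562), 32.255096435546875) slope,z [ 0.01813986 -0.00237334  0.16159075]
side [(0.67, [0.5609, 0.2541, 0.0844]), (0.9, [0.4195, -0.2093, 0.0021]), (0.89, [0.5476, 0.2418, 0.123])]
scene block 2461 ((560.4573364257812, 252.0749969482422), (101.252197265625, 103.00281524658203), 81.50701141357422)
scene rim 232 ((550.1091918945312, 247.99510192871094), 31.964929580688477) slope,z [-0.03602625 -0.02080275  0.16387514]
scene [(0.63, [0.558, 0.2529, 0.0859]), (0.94, [0.4153, -0.2096, -0.0035]), (0.83, [0.5478, 0.2418, 0.1266])]
[0.55010034 0.24470936 0.14790147]
```

View pics/wrist4.png

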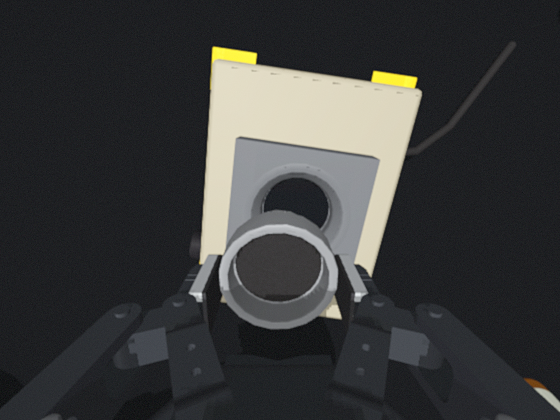

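View pics/side4.png

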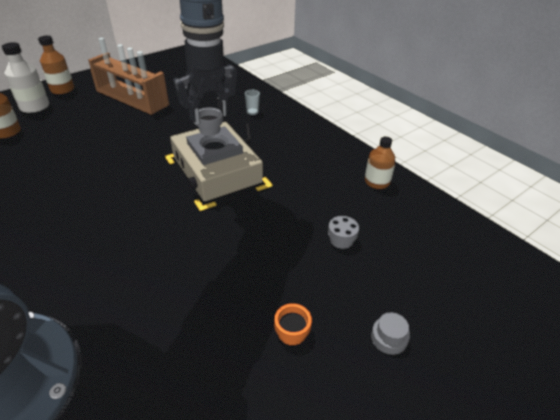

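The wrist view shows the well at (297,210) just ahead of the held insert, and the side view confirms it is hanging over the block. Correcting position and tilt.

Request:
servo_tool:
  series:
    - [[5,10,0],[-0.037,0.007,-0.005]]
    - [[0,0,0],[0,0,0]]
    - [[0,0,0],[0,0,0]]

```text
time_s: 6.53
ee_pos: [0.5604, 0.2486, 0.1484]
tcp_rot: [2.226, 2.215, 0.007]
wrist_force: [0.1, 0.3, -1.7]
grip_width: 0.0582
```

```bash
python3 d.py .56 .252 .12; cat > m.py <<'E'
from h import *
for n in ["wrist","scene","side"]:
    c=robot.capture(n); W=cloud(c); o=robot.observe(); e=np.array(o["ee_pos"])
    b=(np.hypot(W[...,0]-.56,W[...,1]-.252)<.085)&(W[...,2]>.080)&(W[...,2]<.09); q=W[b]
    # well funnel wall / mouth edge: block-top points nearest the centre
    ii=q[(np.hypot(q[:,0]-.56,q[:,1]-.252)<.039)]
    m=(np.hypot(W[...,0]-e[0],W[...,1]-e[1])<.0315)&(W[...,2]>e[2]+.013)&(W[...,2]<e[2]+.022); p=W[m]
    a=np.linalg.lstsq(np.c_[p[:,:2]-e[:2],np.ones(len(p))],p[:,2],rcond=None)[0] if len(p)>50 else 0
    print(n,"rim",len(p),"c",np.median(p[:,:2],0) if len(p) else 0,"slope,z",a,e)
E
python3 m.py
```

```text
6.5333 [0.5604 0.2486 0.1484] shift mm [ 3.30463602 -0.59327242 28.36638209] turn [ 0.0046969  -0.00197277 -0.00496979] F [ 0.13088991  0.25879437 -1.72029959] w 0.05823877273854453
wrist rim 3714 c [0.56078562 0.25082378] slope,z [0.00548355 0.00432132 0.16421873] [0.56059259 0.24869808 0.14843144]
scene rim 222 c [0.55557432 0.26829283] slope,z [-0.01059078 -0.04047415  0.16512155] [0.56057671 0.2487884  0.14834847]
side rim 115 c [0.57193534 0.24185035] slope,z [ 0.03598666 -0.0042127   0.1634113 ] [0.56061101 0.24882966 0.14827593]
```

Request:
servo_tool:
  series:
    - [[3,-0.5,9],[0.005,-0.002,-0.005]]
    - [[0,0,9],[0,0,0]]
    - [[0,0,8],[0,0,0]]
    - [[0,0,0],[0,0,0]]
    - [[0,0,0],[0,0,0]]

```text
time_s: 7.1
ee_pos: [0.5593, 0.2519, 0.1185]
tcp_rot: [-2.219, -2.221, 0.005]
wrist_force: [0.4, 0.2, -1.8]
grip_width: 0.0581
```

```bash
python3 d.py .56 .252 .091; python3 - <<'E'
from h import *
c=robot.capture("scene"); im=c["img"][250:390,330:500]; cv2.imwrite("pics/s5.png",cv2.resize(im,None,fx=4,fy=4,interpolation=2)[...,::-1])
E
```

```text
7.1 [0.5593 0.2519 0.1185] shift mm [ 0.1696876   0.82769454 27.488768  ] turn [-0.00363051  0.00105969  0.00065615] F [ 0.36102463  0.16004949 -1.75212881] w 0.05805475286223421
```

View pics/s5.png

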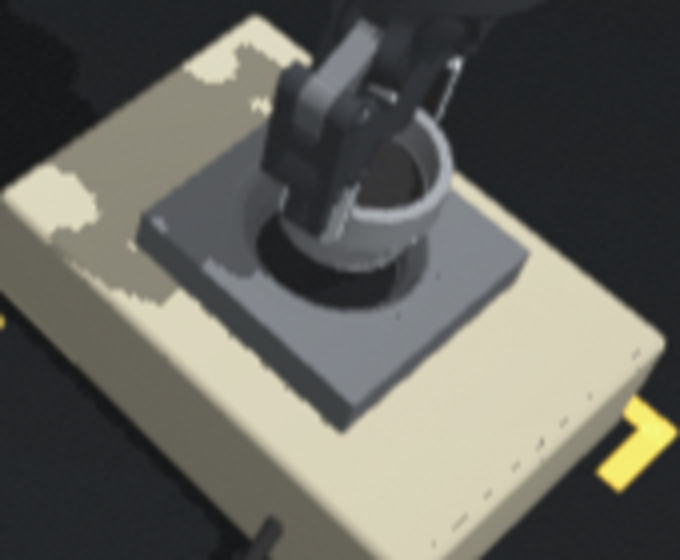

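The crop shows the insert hanging centred over the well at about (350,230). Lowering it slowly while watching the force.

Request:
servo_tool:
  series:
    - [[0,0.8,5],[-0.003,0,0]]
    - [[0,0,5],[0,0,0]]
    - [[0,0,4],[0,0,0]]
    - [[0,0,3],[0,0,0]]
    - [[0,0,0],[0,0,0]]

```text
time_s: 7.57
ee_pos: [0.5601, 0.2518, 0.0999]
tcp_rot: [2.22, 2.222, -0.001]
wrist_force: [-0.3, 0.2, -1.7]
grip_width: 0.058
```

```bash
python3 d.py .56 .252 .091
```

```text
7.5667 [0.5601 0.2518 0.0999] shift mm [ 0.16462563 -0.13740438  8.89791487] turn [-0.00023097  0.00105008  0.0006722 ] F [-0.29113818  0.22506967 -1.67243763] w 0.058028353444960455
```

Request:
servo_tool:
  series:
    - [[0,0,3],[0,0,0]]
    - [[0,0,3],[0,0,0]]
    - [[0,0,1.5],[0,0,0]]
    - [[0,0,0],[0,0,0]]

```text
time_s: 7.9
ee_pos: [0.5603, 0.2518, 0.0918]
tcp_rot: [2.22, 2.222, -0.001]
wrist_force: [0.5, 0.2, -1.9]
grip_width: 0.058
```

```bash
python3 d.py .56 .252 .091
```

```text
7.9 [0.5603 0.2518 0.0918] shift mm [ 0.1843085  -0.26697894  0.75953603] turn [6.82554317e-05 9.33666771e-04 5.66769016e-04] F [ 0.47147921  0.21524704 -1.92186387] w 0.05795772220829549
```

Request:
servo_tool:
  series:
    - [[0,0,1],[0,0,0]]
    - [[0,0,0],[0,0,0]]

```text
time_s: 8.07
ee_pos: [0.5605, 0.2519, 0.091]
tcp_rot: [2.22, 2.221, -0.0]
wrist_force: [-0.3, 0.8, -1.2]
grip_width: 0.058
```

Request:
servo_tool:
  series:
    - [[0,0,0.8],[0,0,0]]
    - [[0,0,0],[0,0,0]]

```text
time_s: 8.23
ee_pos: [0.5606, 0.252, 0.0911]
tcp_rot: [2.22, 2.221, 0.001]
wrist_force: [0.6, -0.8, -2.6]
grip_width: 0.0582
```

Request:
servo_tool:
  series:
    - [[0,0,1.2],[0,0,0]]
    - [[0,0,0],[0,0,0]]
    - [[0,0,0],[0,0,0]]

```text
time_s: 8.48
ee_pos: [0.561, 0.2522, 0.0912]
tcp_rot: [2.219, 2.221, 0.004]
wrist_force: [-0.2, 0.4, -1.3]
grip_width: 0.058
```

```bash
python3 m.py
```

```text
wrist rim 3746 c [0.56127803 0.25430723] slope,z [0.00272373 0.0029014  0.10705575] [0.56103133 0.25216387 0.09115162]
scene rim 210 c [0.55599659 0.27167106] slope,z [-0.00709375 -0.00687602  0.10698187] [0.56095448 0.25211811 0.09100432]
side rim 106 c [0.57263546 0.24765387] slope,z [ 0.03445843 -0.01403061  0.10619743] [0.56096625 0.2521198  0.09094644]
```

The rim is at z 0.107, which is 0.067 + 0.040, and it is level, so the insert is on the floor. Releasing.

Request:
servo_tool:
  series:
    - [[0,0,0],[0,0,0]]
    - [[0,0,0],[0,0,0]]
    - [[0,0,0],[0,0,0]]
    - [[0,0,0],[0,0,0]]
    - [[0,0,0],[0,0,0]]
    - [[0,0,0],[0,0,0]]
    - [[0,0,0],[0,0,0]]
    - [[0,0,0],[0,0,0]]
  hand: 0

```text
time_s: 9.3
ee_pos: [0.5613, 0.2523, 0.0909]
tcp_rot: [2.22, 2.221, 0.004]
wrist_force: [-0.1, -0.1, -0.1]
grip_width: 0.0853
```

```bash
python3 d.py .561 .252 .2;python3 m.py
```

```text
9.3 [0.5613 0.2523 0.0909] shift mm [-2.24878602e-01  2.46090208e-02 -1.09140326e+02] turn [ 0.00315587 -0.0004809   0.00053893] F [-0.06208389 -0.09739321 -0.13127146] w 0.08532265028331873
wrist rim 3450 c [0.56106888 0.25458898] slope,z [0.00145468 0.00384496 0.10653535] [0.56132741 0.25227381 0.09085399]
scene rim 208 c [0.55798042 0.27151897] slope,z [ 5.78540386e-06 -1.02463938e-03  1.06552476e-01] [0.56130554 0.25228238 0.09082217]
side rim 103 c [0.56173236 0.25198076] slope,z [ 0.00948251 -0.00633604  0.10588093] [0.56129845 0.25227587 0.09082694]
```

Request:
servo_tool:
  series:
    - [[0,0,-10],[0.003,0,0]]
    - [[0,0,-15],[0,0,0]]
    - [[0,0,-20],[0,0,0]]
    - [[0,0,-25],[0,0,0]]
    - [[0,0,-25],[0,0,0]]
    - [[0,0,-25],[0,0,0]]
    - [[0,0,-20],[0,0,0]]
    - [[0,0,0],[0,0,0]]
    - [[0,0,0],[0,0,0]]

```text
time_s: 10.2
ee_pos: [0.5599, 0.2516, 0.2356]
tcp_rot: [-2.22, -2.221, 0.006]
wrist_force: [1.1, -0.0, 0.3]
grip_width: 0.0855
```

```bash
python3 - <<'E'
from h import *
for n in ["wrist","scene"]:
    c=robot.capture(n); W=cloud(c); save(c,n+"6.png")
    m=(np.hypot(W[...,0]-.561,W[...,1]-.252)<.033)&(W[...,2]>.10)&(W[...,2]<.115); p=W[m]
    print(n,len(p),cv2.minEnclosingCircle((p[:,:2]*1000).astype(np.float32)),np.linalg.lstsq(np.c_[p[:,:2]-[.561,.252],np.ones(len(p))],p[:,2],rcond=None)[0])
    print([(t,r["p"],r["xyz"]) for t in ["spare","tube_insert"] for r in robot.spot_point(n,t)])
print(robot.observe()["time_s"])
E
```

```text
wrist 1027 ((561.57470703125, 251.88229370117188), 29.92540740966797) [0.00269118 0.0086089  0.10616832]
[]
scene 543 ((561.4073486328125, 252.34422302246094), 31.205554962158203) [-0.00445842  0.00452444  0.10536624]
[('spare', 0.91, [0.5427, -0.3154, -0.0011]), ('tube_insert', 0.71, [0.6392, -0.1032, -0.0017])]
10.5
```

View pics/scene6.png

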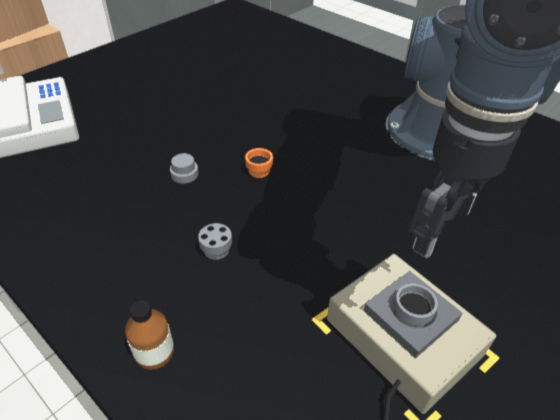

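The insert is seated in the block at (415,303) and the gripper is clear. The spare (184,168), tube insert (215,240) and orange one (259,162) are where they were.

```bash
python3 -c "
from plant import robot
print(robot.sign_off())"
```

```text
the job is handed in; nothing more can be done
None
```

I gripped the grey cup-up insert across its collar and lowered it foot first into the heater well. I let go only once it stood on the floor, then moved the gripper clear and handed the job in at about 10.5 s.

- **Seating:** after release the rim measured 105–106 mm above the bench, against 107 mm expected when fully home. That 1–2 mm gap is within the roughly 2 mm camera calibration. The rim was level to under 0.01 rad and centred within about 2 mm of the well.
- **Other inserts:** the spare, the tube insert and the orange look-alike were still in their original places in the last picture.
- **Contact and force:** wrist readings stayed within about 3 N. They were too noisy to show the moment of floor contact. I judged that from the tool no longer moving down and from the rim height.

No check failed.

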